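Make up two packed lunches in their carriers

ROBOT

A 6-joint arm with a two-finger parallel gripper is mounted at the origin on the work surface. World frame = base frame: x ahead of the robot, y to its left, z up, the work surface at z = 0. Lengths are in m, angles in rad, forces in N, time in s.
With the tool pointing down it reaches from about 0.35 to 0.975 m from the base axis. Payload 4.9 kg.
Tool frame: the origin (TCP) lies on the centre line of the jaws, within the pads' length; the fingertips stand 14 mm ahead of it and the grasp point (between the pads) lies 5 mm behind it (robot.tcp_to_tips is the distance from the TCP to the fingertips, in m); z points along the fingers, y is the direction in which the jaws open and shut (so a half turn about z gives the same grasp; the last joint's range is limited). The gripper opens to 85 mm and grips with 20 to 120 N. Pads are 22 mm wide; open, the fingers measure 114 mm over their backs; the gripper's body (76 mm by 85 mm) begins 54 mm behind the grasp point. The pads swing forward as they close: fully open they stand 13 mm farther back than shut.
Start: joints at [-1.316, 0.053, 1.613, -0, 1.476, -0.119], TCP at [0.228, -0.582, 0.245] pointing down, gripper open.
Joint ranges: [-3.01, 3.01], [-1.01, 2.22], [0.06, 2.58], [-1.02, 4.17], [0.09, 2.62], [-3.14, 3.14]. Speed limits (rad/s): [2.57, 2.57, 3.14, 3.14, 3.14, 3.14].

INTERFACE

Orientations are given as [roll, pitch, yaw] about the fixed x, y, z axes, in that order (R = Rz(yaw) Ry(pitch) Rx(roll)).
In Python, from plant import robot, imaging gives the robot as it stands.
- The arm moves only by the tool apply_moves, never from a script. Its argument "motion" is a list that holds one entry, the list of rows, each a list of 6 numbers: the shift along the world's x, y, z in cm, then the turn, a rotation vector about the world's x, y, z in degrees. In form: [[[dx, dy, dz, wx, wy, wz], ...]]. A call has exactly 8 rows; each row shifts and turns the commanded pose from where the row before left it; what a row does not reach is not made up. A row lasts 1/12 s, in which the tool goes at most 41.7 mm and 7.16 degrees, less where a joint would pass 70% of its speed; a pose out of reach is approached as far as the arm can. A call is refused whole if a number of a shift passes 4.17 or a number of a turn 7.16, either way. A call with a gripper value outside its range is refused whole. "grip" is the finger opening in cm, from 0 to 8.54, set as the call begins (left out, the last holds). The fingers move at their own pace and stop on an object; the grip force is fixed at half the most. Time passes only in rows, so rows that do not move let the fingers close, or fill a call up. It gives the time, the measured TCP pose, the force and the opening at its end, in the units of the state.
- robot.observe(): the state, without advancing time (a new reading comes with each control period).
- imaging.read_camera(name): name is "side" or "top"; returns the picture (480x640x3 uint8, red, green, blue); there is no depth.
- imaging.camera_model(name): a dict with "fx", "fy", "cx", "cy" (pixels), "k1" (the pictures are not rectified: a ray, as slopes to the right and down, at radius r is drawn at 1 + k1 r^2 times it, then the intrinsics apply), "R" (3x3) and "t" (3): a world point X has camera coordinates R X + t. Camera axes: x right, y down, z forward; pixel columns grow to the right and rows downward; lengths in m; the calibration is good to about 2 mm. A picture is of the moment at which its call begins. camera_model takes no time and is no camera call.
- robot.close_job(): hands the job in, once; it reports no verdict.
The state is a dict: "time_s": time; "qpos": joint angles; "qd": joint speeds; "effort": joint torques, N m; "ee_pos": TCP position; "orientation": TCP orientation; "contact_force": force on the tool from outside, world axes, zero at the start; "wrist_torque": the same for the moment, N m; "opening": finger opening in m.
Only numpy, scipy, OpenCV 4.12 (cv2) and the standard library are available. Lean on these libraries where they do the work, as an engineer would, in place of code of your own. Each camera call takes 0.05 s, during which the arm holds its last target.

TASK

Make up the two lunches from the things standing in the middle of the desk. In the long three-pocket carrier, stand the large food tub in the middle pocket, the salt shaker in the end pocket next to the flat carrying tab, and the small sauce pot in the other end pocket; in the short two-pocket carrier, stand the drink carton in the rectangular pocket and the honey jar in the round one. Set each thing upright, right down on its pocket's floor, and let go without dropping it; leave the pepper mill, the mug and the watch where they are.

Things in the scene. Friction and masses are not known exactly. Their poses are not given: they have to be found in the camera images.
- tub: Loose. Large white food tub with a flat lid, the widest of the round things: 62 mm tall, 56 mm across at the base, 60 mm below the lid, and 62 mm at the lid, the top 10 mm (grip it across the lid). About 150 g. Origin: centre of its underside; z up along its axis; stands upright at the start.
- pot: Loose. Small white sauce pot with a flat lid, the same make as the tub but smaller and the lowest of the things: 40 mm tall, 42 mm across at the base, 46 mm at the lid, the top 8 mm (grip it across the lid). About 60 g. Origin: centre of its underside; z up along its axis; stands upright at the start.
- shaker: Loose. Salt shaker: straight white cylinder with a steel cap pierced by six holes, 38 mm across, 80 mm tall. About 120 g. Origin: centre of its underside; z up along its axis; stands upright at the start.
- carton: Loose. Drink carton: upright pale box with a brown band, 60 mm along its x, 40 mm along its y (grip it along this), 95 mm tall. About 200 g. Origin: centre of its underside; z up; stands upright at the start at any yaw.
- jar: Loose. Honey jar: squat amber glass cylinder with a brass lid (the top 14 mm), 54 mm across, 50 mm tall. About 160 g. Origin: centre of its underside; z up along its axis; stands upright at the start.
- mill: Loose; leave it alone. Pepper mill: dark wood, waisted, with a ball head and a small steel nut on top, 46 mm across at the foot, 121 mm tall. It stands among the things of the stock. Origin: centre of its underside; z up along its axis; stands upright at the start.
- long_carrier: Fixed. Grey moulded-pulp carrier, 94 (x) x 234 (y) x 14 mm high; origin: centre of underside, z up, any yaw. Three round pockets along its y, at x 0, 10 mm deep (floor 4 mm above desk): middle y 0, 78 mm across (tub); tab end y +76 mm, 58 across (shaker); other end y -78 mm, 62 across (pot). Flat carrying tab 50 mm wide, 30 long, 6 high at its +y end. Left or right of the stock.
- short_carrier: Fixed. Grey moulded-pulp carrier, 96 (x) x 160 (y) x 14 mm high; origin: centre of underside, z up, any yaw. Two pockets along its y, at x 0, 10 mm deep (floor 4 mm above desk): rectangular, 80 along x by 60 along y, at y -42 mm (carton, its 60 mm side along x); round, 76 mm across, at y +34 mm (jar). On the other side of the stock from the long one.
- mug: Loose bystander; leave it alone. Blue mug with a handle, 78 mm across, 88 mm tall, beyond the stock. Origin: centre of its underside; z up.
- watch: Loose bystander; leave it alone. Wrist watch lying flat, black case 38 x 44 mm and 11 mm high on a pink strap 200 mm long along its y, beyond the stock. Origin: centre of its underside; z up.

How it is judged:
At the end, for the whole second after the job is handed in: Tub, shaker and pot, carton and jar stand each in its named pocket: on its floor (3 mm), centred within 13.5 mm along each carrier axis, upright within 0.1 rad, released, at rest. Pepper mill, mug and watch are within 30 mm of their starts, not tipped (x of tub in the frame of long_carrier between -0.0135 and 0.0135 m and y of tub in the frame of long_carrier between -0.0135 and 0.0135 m and z of tub in the frame of long_carrier between 0.001 and 0.007 m and angle between each of tub, pot, shaker, carton, jar's own z axis and vertical below 0.1 rad and linear speed of each of tub, pot, shaker, carton, jar below 0.02 m/s and angular speed of each of tub, pot, shaker, carton, jar below 0.2 rad/s and contact force between each of tub, pot, shaker, carton, jar and the fingers below 0.05 N and x of pot in the frame of long_carrier between -0.0135 and 0.0135 m and y of pot in the frame of long_carrier between -0.0915 and -0.0645 m and z of pot in the frame of long_carrier between 0.001 and 0.007 m and x of shaker in the frame of long_carrier between -0.0135 and 0.0135 m and y of shaker in the frame of long_carrier between 0.0625 and 0.0895 m and z of shaker in the frame of long_carrier between 0.001 and 0.007 m and x of carton in the frame of short_carrier between -0.0135 and 0.0135 m and y of carton in the frame of short_carrier between -0.0555 and -0.0285 m and z of carton in the frame of short_carrier between 0.001 and 0.007 m and x of jar in the frame of short_carrier between -0.0135 and 0.0135 m and y of jar in the frame of short_carrier between 0.0205 and 0.0475 m and z of jar in the frame of short_carrier between 0.001 and 0.007 m and distance of each of mill, mug, watch from where it was at the start of the episode below 0.03 m and angle between each of mill, mug's own z axis and vertical below 0.3 rad); the robot touches nothing.
It fails at once if the pepper mill is pushed more than 30 mm or knocked over (distance of mill from where it was at the start of the episode above 0.03 m or angle between mill's own z axis and vertical above 0.3 rad).
It fails at once if the mug is pushed more than 30 mm or knocked over (distance of mug from where it was at the start of the episode above 0.03 m or angle between mug's own z axis and vertical above 0.3 rad).
It fails at once if the watch is pushed more than 30 mm or knocked over (distance of watch from where it was at the start of the episode above 0.03 m or angle between watch's own z axis and vertical above 0.3 rad).
It fails at once if a thing of the kits is dropped from more than about 50 mm ((linear speed of tub above 1 m/s and contact force between tub and the fingers below 0.01 N) or (linear speed of pot above 1 m/s and contact force between pot and the fingers below 0.01 N) or (linear speed of shaker above 1 m/s and contact force between shaker and the fingers below 0.01 N) or (linear speed of carton above 1 m/s and contact force between carton and the fingers below 0.01 N) or (linear speed of jar above 1 m/s and contact force between jar and the fingers below 0.01 N)).
It also fails if it takes over 122 s, if anything falls off the work surface, if the arm or the gripper's body presses on something with over 40 N, if the wrist force passes 120 N, or if a joint passes its speed limit or range.

## Working session

There is one attempt and no reset: what is moved stays moved. The work goes in short steps, Python scripts to look and compute and a tool call to move; the robot and the scene stay as the last step left them, time stands still between calls to the robot, and variables do not carry over. Pictures are saved under pics/ and viewed, and the job is handed in when it is done.

Besides the shell and the picture viewer there is one more tool, called after "Request:" by a JSON object that holds its "op" and its "data". apply_moves: Moves the arm, as the interface text tells. Its arguments: {"type":"object","properties":{"motion":{"type":"array"},"grip":{"type":"number"}},"required":["motion"]}

```bash
ls; mkdir -p pics; python3 - <<'E'
from plant import robot, imaging
import cv2
for n in ("top","side"):
    im=imaging.read_camera(n); cv2.imwrite(f"pics/{n}0.png",im[:,:,::-1])
    m=imaging.camera_model(n); print(n,m)
print(robot.observe())
E
```

```text
pics
top {'fx': 487.32424340321893, 'fy': 487.32424340321893, 'cx': 318.4308449249233, 'cy': 246.1940559997568, 'k1': -0.1220559395304781, 'R': array([[ 0.02576794, -0.99965881,  0.00427485],
       [-0.99842935, -0.02594858, -0.04965376],
       [ 0.04974774, -0.00298866, -0.99875734]]), 't': array([-0.00258712,  0.6146782 ,  0.98729775])}
side {'fx': 546.0100503774701, 'fy': 546.0100503774701, 'cx': 318.3563817078577, 'cy': 240.5711123511762, 'k1': -0.07068337311361879, 'R': array([[-0.98144465, -0.19152992,  0.00909349],
       [-0.14643719,  0.71807536, -0.68038513],
       [ 0.12378429, -0.66909198, -0.73279832]]), 't': array([0.61200644, 0.11024503, 0.98632986])}
{'time_s': 0.1, 'qpos': array([-1.31600963e+00,  5.33106738e-02,  1.61418648e+00,  8.00424424e-06,
        1.47598779e+00, -1.18976309e-01]), 'qd': array([ 0.00072508, -0.00145777, -0.00344388, -0.0003558 ,  0.00029273,
       -0.00052551]), 'effort': array([ 6.09298440e-04, -3.94904780e+01, -3.71361887e+01, -8.16522231e-06,
        3.93292954e-03, -4.39988014e-06]), 'ee_pos': array([ 0.22807821, -0.58131109,  0.24415584]), 'orientation': array([-3.13971468e+00, -2.32517597e-04,  3.73762018e-01]), 'contact_force': array([-0.18068864, -1.357382  , -1.01116424]), 'wrist_torque': array([0.00192835, 0.02961546, 0.0721208 ]), 'opening': 0.08572476496391629}
```

View pics/top0.png

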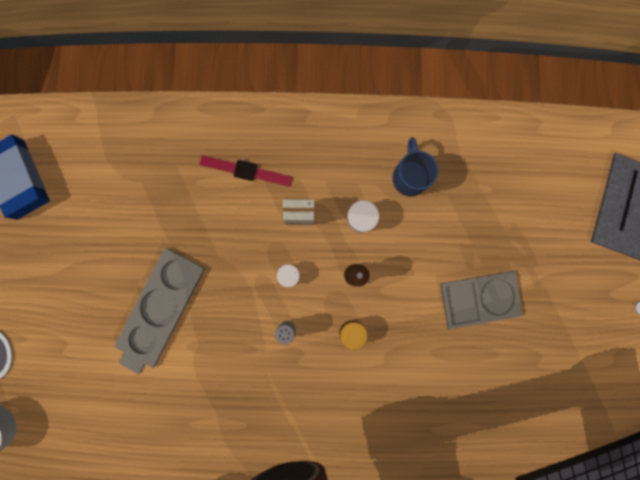

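View pics/side0.png

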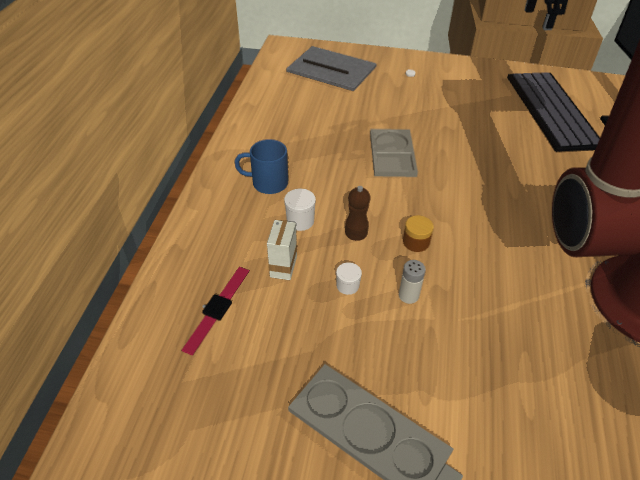

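The top view shows the pot (288,275), mill (357,275), shaker (285,333), jar (353,335), tub (363,216) and carton (298,211). The long carrier is on the left at about (160,308) with its tab at the lower end. The short carrier is on the right at (482,299). I'll zoom in for exact pixels.

```bash
python3 - <<'E'
import cv2
t=cv2.imread("pics/top0.png")
def crop(x,y,w,h,s,name):
    c=cv2.resize(t[y:y+h,x:x+w],None,fx=s,fy=s,interpolation=cv2.INTER_CUBIC)
    for i in range(0,w,10):
        cv2.putText(c,str(x+i),(i*s,8),0,.3,(0,255,255),1); cv2.line(c,(i*s,0),(i*s,h*s),(0,255,255) ,1) if i%20==0 else 0
    for j in range(0,h,10):
        cv2.putText(c,str(y+j),(0,j*s),0,.3,(0,255,0),1); cv2.line(c,(0,j*s),(w*s,j*s),(0,255,0),1) if j%20==0 else 0
    cv2.imwrite(name,c)
crop(260,185,140,100,5,"pics/c1.png")
crop(260,260,140,100,5,"pics/c2.png")
crop(105,240,110,140,4,"pics/c3.png")
crop(430,260,110,80,6,"pics/c4.png")
E
```

```text
(no output)
```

View pics/c1.png

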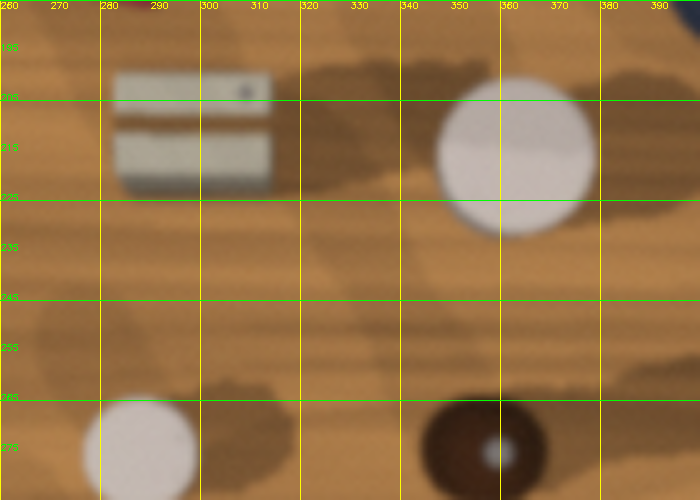

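View pics/c2.png

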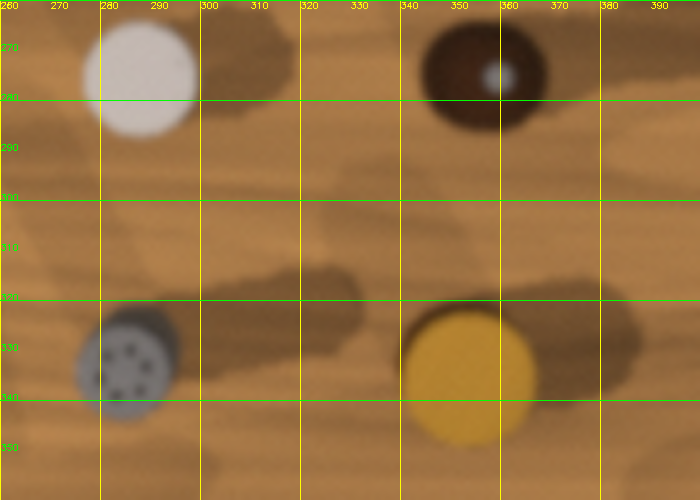

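View pics/c3.png

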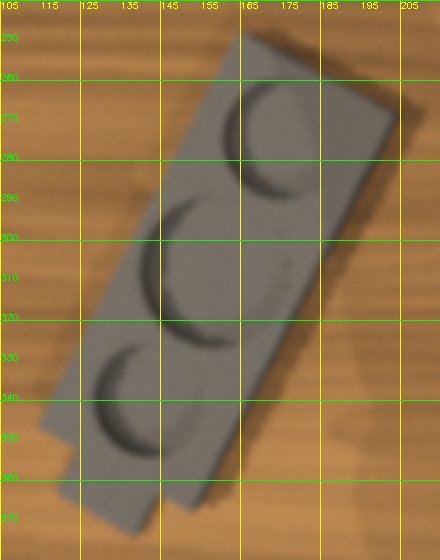

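View pics/c4.png

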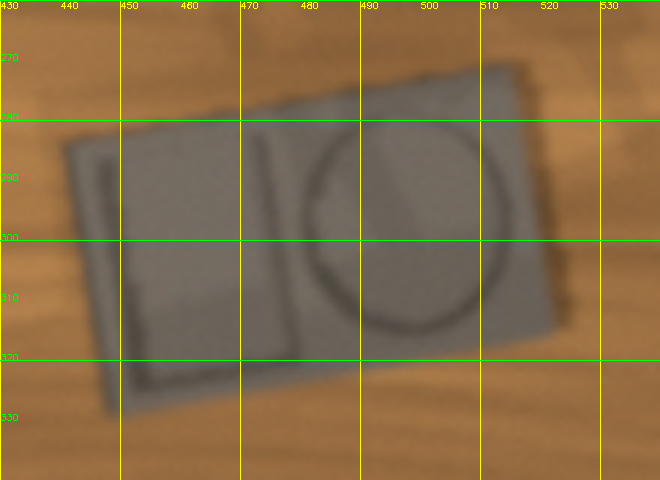

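```bash
cat > h.py <<'E'
import numpy as np, cv2
from plant import robot, imaging
def px2w(n,uv,z):
    m=imaging.camera_model(n); K=np.array([[m['fx'],0,m['cx']],[0,m['fy'],m['cy']],[0,0,1]])
    d=np.array([m['k1'],0,0,0,0]); uv=np.asarray(uv,float).reshape(-1,1,2)
    s=cv2.undistortPoints(uv,K,d)[:,0]; R=m['R'];t=m['t']; C=-R.T@t
    r=np.c_[s,np.ones(len(s))]@R
    return C+r*((z-C[2])/r[:,2])[:,None]
def w2px(n,X):
    m=imaging.camera_model(n); K=np.array([[m['fx'],0,m['cx']],[0,m['fy'],m['cy']],[0,0,1]])
    return cv2.projectPoints(np.asarray(X,float).reshape(-1,3),cv2.Rodrigues(m['R'])[0],m['t'],K,np.array([m['k1'],0,0,0,0]))[0][:,0]
E
python3 - <<'E'
from h import *
np.set_printoptions(precision=4,suppress=True)
D=dict(tub=((363.2,216.3),.062),pot=((288,275.5),.04),shaker=((284.8,334.5),.08),jar=((354,335.7),.05),mill=((359.7,275.5),.121))
P={}
for k,(p,z) in D.items(): P[k]=px2w('top',p,z)[0]; print(k,P[k])
c=px2w('top',[(282.7,199.3),(314,199.3),(314,220),(283,220)],.095); print('carton',c.mean(0),np.linalg.norm(np.diff(c,axis=0),axis=1)); e=c[0]-c[1]; print('long axis deg',np.degrees(np.arctan2(e[1],e[0])))
def fit(pix,pts):
    W=px2w('top',pix,.014)[:,:2]; L=np.array(pts); a=L-L.mean(0); b=W-W.mean(0)
    th=np.arctan2((a[:,0]*b[:,1]-a[:,1]*b[:,0]).sum(),(a*b).sum()); R=np.array([[np.cos(th),-np.sin(th)],[np.sin(th),np.cos(th)]])
    t=W.mean(0)-R@L.mean(0); print('org',t,'yaw',np.degrees(th),'res mm',1000*(L@R.T+t-W).round(4)); return R,t
# long: +y = tab; frame: looking from above, world up in image
R,t=fit([(166,248),(203.5,267.5),(115,346.5),(152.5,367)],[(.047,-.117),(-.047,-.117),(.047,.117),(-.047,.117)])
for k,l in dict(tub=(0,0),shaker=(0,.076),pot=(0,-.078)).items(): print('dest',k,R@l+t)
R2,t2=fit([(440.5,283.5),(513.5,271.5),(521.5,315.5),(448,329)],[(-.048,-.08),(-.048,.08),(.048,.08),(.048,-.08)])
for k,l in dict(carton=(0,-.042),jar=(0,.034)).items(): print('dest',k,R2@l+t2)
# side check
s={k:w2px('side',v)[0] for k,v in P.items()}; print(s, w2px('side',c))
im=cv2.imread('pics/side0.png')
for k,v in P.items(): cv2.circle(im,tuple(w2px('side',v)[0].round().astype(int).tolist()),2,(0,0,255),-1)
for v in c: cv2.circle(im,tuple(w2px('side',v)[0].round().astype(int).tolist()),2,(0,0,255),-1)
for RR,tt,q in((R,t,[(0,0),(0,.076),(0,-.078),(.047,-.117),(-.047,-.117)]),(R2,t2,[(0,-.042),(0,.034),(.048,.08)])):
  for l in q:
    w=RR@l+tt; z=.004 if l[0]==0 else .014
    cv2.circle(im,tuple(w2px('side',[*w,z])[0].round().astype(int).tolist()),2,(0,0,255),-1)
cv2.imwrite('pics/side0m.png',cv2.resize(im[100:480,180:500],None,fx=1.55,fy=1.55))
E
```

```text
tub [ 0.6735 -0.0732  0.062 ]
pot [0.553  0.0728 0.04  ]
shaker [0.4404 0.0735 0.08  ]
jar [ 0.4374 -0.0615  0.05  ]
mill [ 0.5573 -0.0636  0.121 ]
carton [0.6792 0.0534 0.095 ] [0.0596 0.0396 0.0589]
long axis deg 91.45633119887738
org [0.4787 0.3414] yaw 64.03706283725275 res mm [[ 1.8  1.9]
 [-1.1 -1.9]
 [ 0.7  1.2]
 [-1.4 -1.3]]
dest tub [0.4787 0.3414]
dest shaker [0.4103 0.3746]
dest pot [0.5488 0.3072]
org [ 0.5114 -0.3289] yaw -169.3143622904339 res mm [[-0.   0.1]
 [ 1.4 -0.7]
 [-0.8  0.5]
 [-0.5  0.1]]
dest carton [ 0.5036 -0.2876]
dest jar [ 0.5177 -0.3623]
{'tub': array([300.8713, 198.291 ]), 'pot': array([349.4703, 270.9148]), 'shaker': array([415.5417, 266.34  ]), 'jar': array([419.9477, 223.9047]), 'mill': array([360.6641, 186.8813])} [[267.3721 242.6592]
 [274.9306 218.7815]
 [296.4307 221.4849]
 [289.8429 245.2809]]
```

View pics/side0m.png

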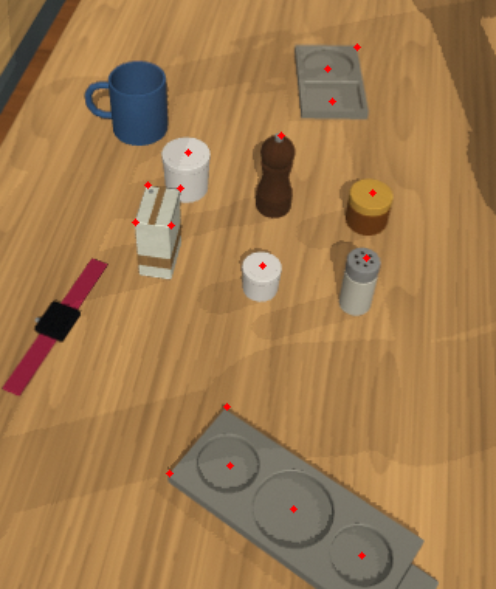

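Top and side views agree to about 2–3 px. I'll start with the jar, with the jaws along the short carrier's x axis (tool yaw about 100.7°).

Request:
{"op": "apply_moves", "data": {"motion": [[[1.31,3.25,-0.5,0,0,4.95],[1.31,3.25,-0.5,0,0,4.95],[1.31,3.25,-0.5,0,0,4.95],[1.31,3.25,-0.5,0,0,4.95],[1.31,3.25,-0.5,0,0,4.95],[1.31,3.25,-0.5,0,0,4.95],[1.31,3.25,-0.5,0,0,4.95],[1.31,3.25,-0.5,0,0,4.95]]], "grip": 8.5}}

```text
time_s: 0.77
ee_pos: [0.3331, -0.32, 0.2045]
orientation: [-3.141, -0.0, 1.069]
contact_force: [0.8, 0.1, -0.3]
opening: 0.0848
```

Request:
{"op": "apply_moves", "data": {"motion": [[[1.31,3.25,-0.5,0,0,4.95],[1.31,3.25,-0.5,0,0,4.95],[1.31,3.25,-0.5,0,0,4.95],[1.31,3.25,-0.5,0,0,4.95],[1.31,3.25,-0.5,0,0,4.95],[1.31,3.25,-0.5,0,0,4.95],[1.31,3.25,-0.5,0,0,4.95],[1.31,3.25,-0.5,0,0,4.95]]]}}

```text
time_s: 1.43
ee_pos: [0.4378, -0.06, 0.1648]
orientation: [-3.142, 0.0, 1.76]
contact_force: [0.3, -0.3, 0.2]
opening: 0.0853
```

Request:
{"op": "apply_moves", "data": {"motion": [[[0,-0.1,-2,0,0,0],[0,0,-2,0,0,0],[0,0,-2,0,0,0],[0,0,-2,0,0,0],[0,0,-2,0,0,0],[0,0,-1.6,0,0,0],[0,0,-1.0,0,0,0],[0,0,-0.4,0,0,0]]]}}

```text
time_s: 2.1
ee_pos: [0.4363, -0.0623, 0.0333]
orientation: [-3.138, -0.002, 1.756]
contact_force: [-0.1, -0.9, -0.1]
opening: 0.0849
```

```bash
python3 - <<'E'
from h import *
for n in("side","top"):
    im=imaging.read_camera(n)
    c=im[180:300,340:500] if n=="side" else im[270:390,280:440]
    cv2.imwrite(f"pics/j_{n}.png",cv2.resize(c[:,:,::-1],None,fx=4,fy=4))
print(robot.observe()['ee_pos'])
E
```

```text
[ 0.43731998 -0.06269668  0.03473027]
```

View pics/j_side.png

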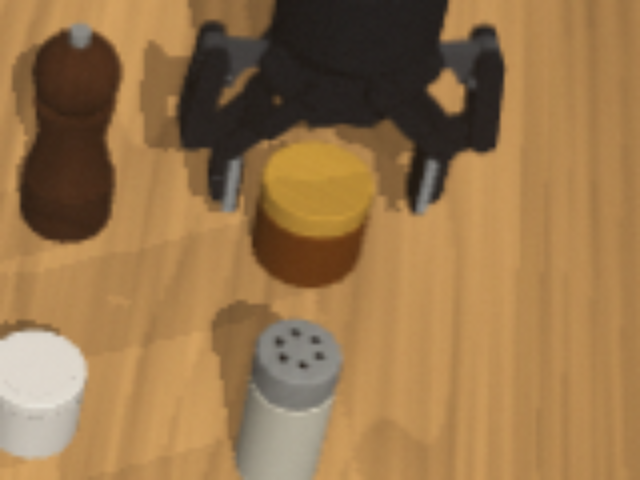

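The jaws straddle the jar at lid height, so I'm closing.

Request:
{"op": "apply_moves", "data": {"motion": [[[0,0,0,0,0,0],[0,0,0,0,0,0],[0,0,0,0,0,0],[0,0,0,0,0,0],[0,0,0,0,0,0],[0,0,0,0,0,0],[0,0,0,0,0,0],[0,0,0,0,0,0]]], "grip": 4.0}}

```text
time_s: 2.87
ee_pos: [0.4393, -0.0633, 0.037]
orientation: [3.139, 0.002, 1.756]
contact_force: [0.1, 0.7, 6.4]
opening: 0.0525
```

Request:
{"op": "apply_moves", "data": {"motion": [[[0,0,0.8,0,0,0],[0,0,2,0,0,0],[0,0,2.5,0,0,0],[0.4,-1.5,0.7,0,0,0],[0.8,-3,0,0,0,0],[0.8,-3,0,0,0,0],[0.8,-3,0,0,0,0],[0.8,-3,0,0,0,0]]]}}

```text
time_s: 3.53
ee_pos: [0.4735, -0.1989, 0.0953]
orientation: [-3.141, -0.0, 1.756]
contact_force: [1.6, -0.1, -1.9]
opening: 0.0525
```

Request:
{"op": "apply_moves", "data": {"motion": [[[0.8,-3,0,0,0,0],[0.8,-3,0,0,0,0],[0.8,-3,0,0,0,0],[0.8,-3,0,0,0,0],[0.8,-3,0,0,0,0],[0.2,-1.5,0,0,0,0],[0,0,0,0,0,0],[0,0,0,0,0,0]]]}}

```text
time_s: 4.2
ee_pos: [0.5153, -0.3629, 0.0949]
orientation: [-3.141, -0.002, 1.755]
contact_force: [0.6, 0.6, -2.5]
opening: 0.0521
```

```bash
cat > look.py <<'E'
import sys
from h import *
tag=sys.argv[1]; b=[int(v) for v in sys.argv[2:]]  # top box x y w h, side box
im=[imaging.read_camera(n) for n in("top","side")]; out=[]
for i in(0,1):
    x,y,w,h=b[4*i:4*i+4]; c=cv2.resize(im[i][y:y+h,x:x+w,::-1],(390,int(390*h/w)),interpolation=cv2.INTER_CUBIC); out.append(c)
H=max(o.shape[0] for o in out)
out=[cv2.copyMakeBorder(o,0,H-o.shape[0],0,10,0) for o in out]
for i,n in enumerate(("top","side")): cv2.imwrite(f"pics/{tag}_{n}_full.png",im[i][:,:,::-1])
cv2.imwrite(f"pics/{tag}.png",np.hstack(out))
e=[robot.observe() for _ in range(1)][0]; print(e['time_s'],e['ee_pos'].round(4),e['orientation'].round(3),e['opening'])
E
python3 look.py jp 420 230 140 120 330 90 140 120
```

```text
4.3 [ 0.5153 -0.3615  0.0947] [-3.141e+00 -2.000e-03  1.757e+00] 0.052418246932646434
```

View pics/jp.png

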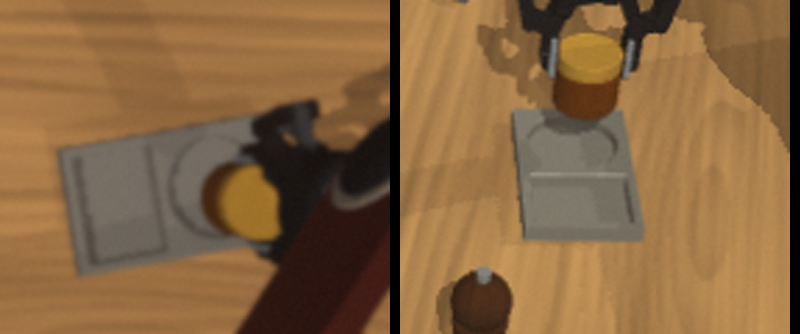

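Jar is held and weighs about 2 N. Lowering it 5.5 cm.

Request:
{"op": "apply_moves", "data": {"motion": [[[0.25,0,-1.2,0,0,0],[0,0,-1.2,0,0,0],[0,0,-1.2,0,0,0],[0,0,-0.9,0,0,0],[0,0,-0.5,0,0,0],[0,0,-0.3,0,0,0],[0,0,-0.2,0,0,0],[0,0,0,0,0,0]]]}}

```text
time_s: 4.97
ee_pos: [0.5184, -0.3627, 0.0411]
orientation: [-3.141, -0.001, 1.756]
contact_force: [-2.9, 1.4, 3.1]
opening: 0.0523
```

```bash
python3 look.py jp2 420 230 140 120 330 90 140 120
```

```text
5.0667 [ 0.5185 -0.3629  0.0412] [ 3.141 -0.     1.756] 0.052288178795888304
```

View pics/jp2.png

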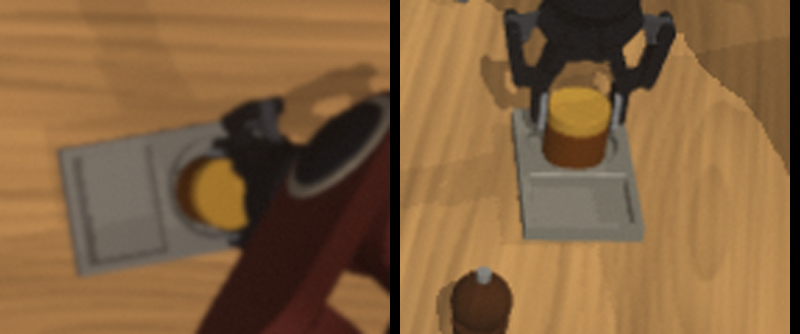

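It is in the pocket, and the force has flipped to +3 N, so it is on the floor. Releasing and rising.

Request:
{"op": "apply_moves", "data": {"motion": [[[0,0,0,0,0,0],[0,0,0,0,0,0],[0,0,0,0,0,0],[0,0,0,0,0,0],[0,0,0,0,0,0],[0,0,0.5,0,0,0],[0,0,2,0,0,0],[0,0,3,0,0,0]]], "grip": 8.5}}

```text
time_s: 5.73
ee_pos: [0.5163, -0.361, 0.0923]
orientation: [-3.137, -0.006, 1.756]
contact_force: [0.0, -0.1, -1.3]
opening: 0.0849
```

Request:
{"op": "apply_moves", "data": {"motion": [[[0.3,0.8,3,0,0,-0.57],[0.7,1.7,3,0,0,-0.57],[1.02,2.6,2.5,0,0,-0.57],[1.1,2.9,2.3,0,0,-0.57],[1.1,2.9,0,0,0,-0.57],[1.1,2.9,0,0,0,-0.57],[1.1,2.9,0,0,0,-0.57],[1.1,2.9,0,0,0,-0.57]]]}}

```text
time_s: 6.4
ee_pos: [0.594, -0.1654, 0.2041]
orientation: [3.141, 0.001, 1.676]
contact_force: [-0.2, -0.1, -0.1]
opening: 0.0849
```

Request:
{"op": "apply_moves", "data": {"motion": [[[1.1,2.9,0,0,0,-0.57],[1.1,2.9,0,0,0,-0.57],[1.1,2.9,0,0,0,-0.57],[1.1,2.9,0,0,0,-0.57],[1.1,2.9,0,0,0,-0.57],[1.1,2.9,0,0,0,-0.57],[1.1,2.9,0,0,0,-0.57],[1.1,2.9,0,0,0,-0.57]]]}}

```text
time_s: 7.07
ee_pos: [0.6819, 0.0667, 0.2037]
orientation: [3.141, 0.0, 1.597]
contact_force: [-0.1, -0.6, -0.1]
opening: 0.0846
```

Request:
{"op": "apply_moves", "data": {"motion": [[[-0.2,-0.7,0,0,0,0],[0,-0.6,-1.5,0,0,0],[0,0,-2.5,0,0,0],[0,0,-2.5,0,0,0],[0,0,-2.5,0,0,0],[0,0,-2.5,0,0,0],[0,0,-2.0,0,0,0],[0,0,-0.8,0,0,0]]]}}

```text
time_s: 7.73
ee_pos: [0.6762, 0.0507, 0.055]
orientation: [-3.134, -0.0, 1.595]
contact_force: [-0.4, 0.2, -0.6]
opening: 0.0849
```

```bash
python3 look.py cp 240 150 150 120 220 180 150 120; python3 look.py jchk 420 230 140 120 330 90 140 120
```

```text
7.8333 [0.6774 0.0511 0.0572] [-3.136 -0.     1.596] 0.08503642821454702
7.9333 [0.68   0.0514 0.0612] [3.14  0.    1.596] 0.08506762063814649
```

View pics/cp.png

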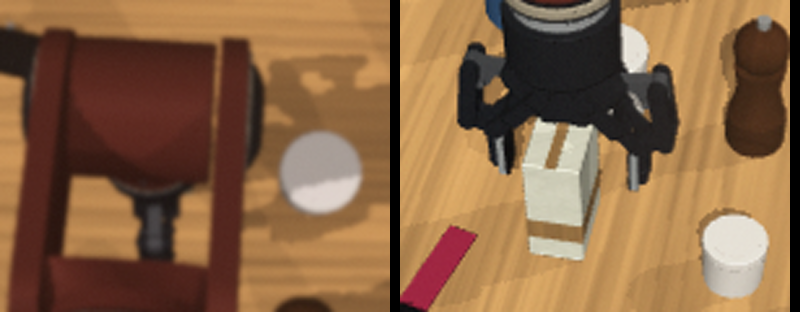

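View pics/jchk.png

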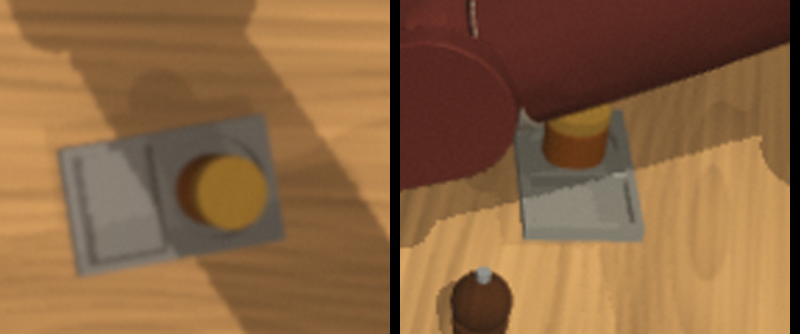

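Jar stands in its pocket. The jaws straddle the carton, so I'm closing.

Request:
{"op": "apply_moves", "data": {"motion": [[[0,0,0,0,0,0],[0,0,0,0,0,0],[0,0,0,0,0,0],[0,0,0,0,0,0],[0,0,0,0,0,0],[0,0,0,0,0,0],[0,0,0,0,0,0],[0,0,0,0,0,0]]], "grip": 3.0}}

```text
time_s: 8.6
ee_pos: [0.6804, 0.0522, 0.0617]
orientation: [3.14, 0.0, 1.597]
contact_force: [-0.1, 0.8, 5.7]
opening: 0.0394
```

Request:
{"op": "apply_moves", "data": {"motion": [[[0,0,0.5,0,0,0],[0,0,1.5,0,0,0],[0,0,2.5,0,0,0],[0,0,3,0,0,0],[0,0,3,0,0,0],[0,0,2.0,0,0,0],[0,0,1.0,0,0,0],[0,0,0,0,0,0]]]}}

```text
time_s: 9.27
ee_pos: [0.6809, 0.0522, 0.1992]
orientation: [3.136, 0.0, 1.597]
contact_force: [0.1, 0.0, -0.9]
opening: 0.0396
```

Request:
{"op": "apply_moves", "data": {"motion": [[[-0.5,-1,1,0,0,-3],[-1.1,-2,1,0,0,-5],[-1.2,-2.3,1,0,0,-5.5],[-1.2,-2.3,0,0,0,-5.5],[-1.2,-2.3,0,0,0,-5.5],[-1.2,-2.3,0,0,0,-5.5],[-1.2,-2.3,0,0,0,-5.5],[-1.2,-2.3,0,0,0,-5.5]]]}}

```text
time_s: 9.93
ee_pos: [0.5895, -0.1164, 0.2224]
orientation: [-3.137, 0.002, 0.877]
contact_force: [-0.5, 0.8, -2.3]
opening: 0.0395
```

Request:
{"op": "apply_moves", "data": {"motion": [[[-1.2,-2.3,0,0,0,-5.5],[-1.2,-2.3,0,0,0,-5.5],[-1.2,-2.3,0,0,0,-5.5],[-1.2,-2.3,0,0,0,-5.5],[-1.2,-2.3,0,0,0,-5.5],[-1.2,-2.3,-1,0,0,-5.5],[-0.8,-2.3,-1,0,0,-4],[-0.4,-1,-1,0,0,-2.8]]]}}

```text
time_s: 10.6
ee_pos: [0.5053, -0.2885, 0.1925]
orientation: [-3.14, 0.003, 0.181]
contact_force: [0.2, -0.1, -1.7]
opening: 0.0393
```

Request:
{"op": "apply_moves", "data": {"motion": [[[0,0,-1.5,0,0,0],[0,0,-2.5,0,0,0],[0,0,-2.5,0,0,0],[0,0,-2,0,0,0],[0,0,-1.5,0,0,0],[0,0,-1,0,0,0],[0,0,-0.5,0,0,0],[0,0,0,0,0,0]]]}}

```text
time_s: 11.27
ee_pos: [0.5063, -0.2858, 0.078]
orientation: [-3.138, 0.003, 0.187]
contact_force: [0.3, 0.1, -2.6]
opening: 0.0394
```

```bash
python3 look.py cp2 420 230 140 120 330 70 140 120
```

```text
11.3667 [ 0.5078 -0.287   0.0807] [ 3.141 -0.     0.187] 0.03929782360472723
```

View pics/cp2.png

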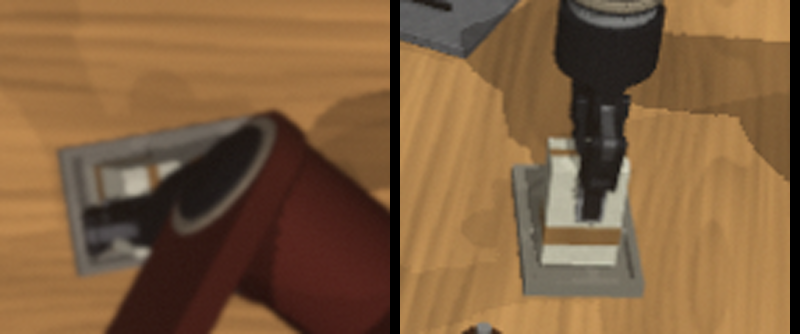

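Carton is aligned just above the rectangular pocket. Correcting x by −4 mm and lowering 1.5 cm.

Request:
{"op": "apply_moves", "data": {"motion": [[[-0.35,0,0,0,0,0],[0,0,-0.3,0,0,0],[0,0,-0.4,0,0,0],[0,0,-0.4,0,0,0],[0,0,-0.2,0,0,0],[0,0,-0.1,0,0,0],[0,0,0,0,0,0],[0,0,0,0,0,0]]]}}

```text
time_s: 12.03
ee_pos: [0.504, -0.2868, 0.0662]
orientation: [-3.142, 0.0, 0.187]
contact_force: [0.3, 0.1, -2.1]
opening: 0.0395
```

Request:
{"op": "apply_moves", "data": {"motion": [[[0,0,-0.05,0,0,0],[0,0,-0.05,0,0,0],[0,0,0,0,0,0],[0,0,0,0,0,0],[0,0,0,0,0,0],[0,0,0,0,0,0],[0,0,0,0,0,0],[0,0,0,0,0,0]]]}}

```text
time_s: 12.7
ee_pos: [0.5042, -0.2869, 0.0657]
orientation: [3.141, -0.0, 0.187]
contact_force: [-1.8, -0.0, 1.3]
opening: 0.0396
```

Request:
{"op": "apply_moves", "data": {"motion": [[[0,0,0,0,0,0],[0,0,0,0,0,0],[0,0,0,0,0,0],[0,0,0,0,0,0],[0,0,0.5,0,0,0],[0,0,1.5,0,0,0],[0,0,2.5,0,0,0],[0,0,3,0,0,0]]], "grip": 6.0}}

```text
time_s: 13.37
ee_pos: [0.5027, -0.2859, 0.1392]
orientation: [-3.138, 0.003, 0.187]
contact_force: [-0.0, -0.1, -0.5]
opening: 0.06
```

Request:
{"op": "apply_moves", "data": {"motion": [[[0.6,0.8,2,0,0,-4],[1.5,1.9,1.5,0,0,-4],[1.9,2.4,0.5,0,0,-4],[1.9,2.4,0,0,0,-4],[1.9,2.4,0,0,0,-4],[1.9,2.4,0,0,0,-4],[1.9,2.4,0,0,0,-4],[1.9,2.4,0,0,0,-4]]], "grip": 8.5}}

```text
time_s: 14.03
ee_pos: [0.6398, -0.1145, 0.1808]
orientation: [3.142, -0.001, -0.375]
contact_force: [-0.2, -0.3, 1.0]
opening: 0.0854
```

Request:
{"op": "apply_moves", "data": {"motion": [[[1.8,2.2,0,0,0,-2],[1.2,1.4,0,0,0,-1.5],[0.5,0.6,-0.5,0,0,-1.2],[0,0,-1.5,0,0,0],[0,0,-2,0,0,0],[0,0,-1.5,0,0,0],[0,0,-0.8,0,0,0],[0,0,0,0,0,0]]]}}

```text
time_s: 14.7
ee_pos: [0.6716, -0.074, 0.1133]
orientation: [3.14, 0.006, -0.454]
contact_force: [-0.2, 0.6, -0.1]
opening: 0.0851
```

```bash
python3 look.py tp 420 230 140 120 230 100 200 170
```

```text
14.8 [ 0.6737 -0.0743  0.117 ] [ 3.141e+00  1.000e-03 -4.540e-01] 0.08462476064531729
```

View pics/tp.png

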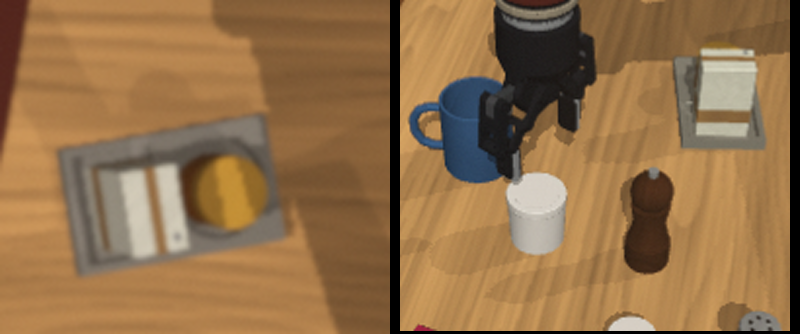

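Request:
{"op": "apply_moves", "data": {"motion": [[[0,0.1,-1.5,0,0,0],[0,0,-1.5,0,0,0],[0,0,-1.5,0,0,0],[0,0,-1,0,0,0],[0,0,-0.6,0,0,0],[0,0,-0.4,0,0,0],[0,0,0,0,0,0],[0,0,0,0,0,0]]]}}

```text
time_s: 15.47
ee_pos: [0.6742, -0.0728, 0.0524]
orientation: [-3.141, -0.0, -0.454]
contact_force: [-0.1, -0.1, 0.1]
opening: 0.0854
```

Request:
{"op": "apply_moves", "data": {"motion": [[[0,0,0,0,0,0],[0,0,0,0,0,0],[0,0,0,0,0,0],[0,0,0,0,0,0],[0,0,0,0,0,0],[0,0,0,0,0,0],[0,0,0,0,0,0],[0,0,0,0,0,0]]], "grip": 5.0}}

```text
time_s: 16.13
ee_pos: [0.6753, -0.0731, 0.0541]
orientation: [-3.141, -0.003, -0.454]
contact_force: [1.2, 0.2, 5.9]
opening: 0.0598
```

```bash
python3 look.py tp2 420 230 140 120 230 100 200 170
```

```text
16.2333 [ 0.6753 -0.0731  0.0541] [-3.141e+00 -3.000e-03 -4.540e-01] 0.059609387726356516
```

View pics/tp2.png

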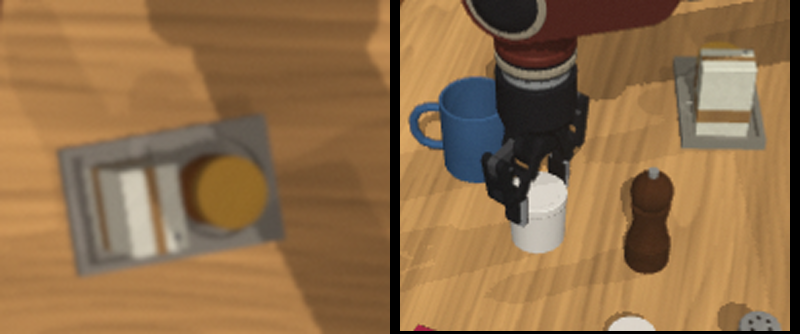

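Request:
{"op": "apply_moves", "data": {"motion": [[[0,0,0.5,0,0,0],[0,0,1.5,0,0,0],[0,0,2.5,0,0,0],[-0.5,1,2.5,0,0,0],[-1.4,2.96,1.5,0,0,0],[-1.4,2.96,0.5,0,0,0],[-1.4,2.96,0,0,0,0],[-1.4,2.96,0,0,0,0]]]}}

```text
time_s: 16.9
ee_pos: [0.6123, 0.0566, 0.1436]
orientation: [-3.141, -0.001, -0.455]
contact_force: [0.6, -0.4, -2.2]
opening: 0.0597
```

Request:
{"op": "apply_moves", "data": {"motion": [[[-1.4,2.96,0,0,0,0],[-1.4,2.96,0,0,0,0],[-1.4,2.96,0,0,0,0],[-1.4,2.96,0,0,0,0],[-1.4,2.96,0,0,0,0],[-1.4,2.96,0,0,0,0],[-1.4,2.96,0,0,0,0],[-1.4,2.96,0,0,0,0]]]}}

```text
time_s: 17.57
ee_pos: [0.4996, 0.2935, 0.1426]
orientation: [3.141, 0.0, -0.454]
contact_force: [0.4, 0.4, -1.7]
opening: 0.0598
```

Request:
{"op": "apply_moves", "data": {"motion": [[[-1.4,2.96,0,0,0,0],[-0.8,1.3,-0.5,0,0,0],[-0.4,0.66,-1,0,0,0],[0,0,-1.5,0,0,0],[0,0,-1.5,0,0,0],[0,0,-1,0,0,0],[0,0,-0.5,0,0,0],[0,0,0,0,0,0]]]}}

```text
time_s: 18.23
ee_pos: [0.4741, 0.3404, 0.0803]
orientation: [3.139, 0.002, -0.455]
contact_force: [-0.8, 0.0, -1.4]
opening: 0.0599
```

```bash
python3 look.py tp3 100 230 160 150 270 340 230 140
```

```text
18.3333 [0.4754 0.3412 0.0825] [-3.142 -0.    -0.455] 0.05994006203628802
```

View pics/tp3.png

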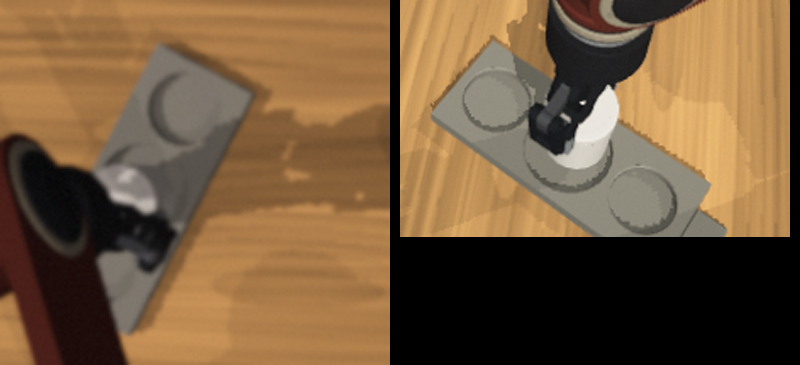

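Tub hangs over the middle pocket. Nudging x +3 mm and lowering.

Request:
{"op": "apply_moves", "data": {"motion": [[[0.3,0,-0.3,0,0,0],[0,0,-0.7,0,0,0],[0,0,-0.7,0,0,0],[0,0,-0.4,0,0,0],[0,0,-0.3,0,0,0],[0,0,-0.1,0,0,0],[0,0,0,0,0,0],[0,0,0,0,0,0]]]}}

```text
time_s: 19.0
ee_pos: [0.4778, 0.3415, 0.0581]
orientation: [3.14, 0.001, -0.454]
contact_force: [-3.9, -2.3, 4.8]
opening: 0.0597
```

Request:
{"op": "apply_moves", "data": {"motion": [[[0,0,0,0,0,0],[0,0,0,0,0,0],[0,0,0,0,0,0],[0,0,0,0,0,0],[0,0,0.5,0,0,0],[0,0,1.5,0,0,0],[0,0,2,0,0,0],[0,0,2,0,0,0]]], "grip": 8.5}}

```text
time_s: 19.67
ee_pos: [0.4776, 0.3413, 0.1176]
orientation: [3.14, 0.001, -0.454]
contact_force: [0.8, -0.4, 0.6]
opening: 0.085
```

Request:
{"op": "apply_moves", "data": {"motion": [[[0.5,-1.6,1,0,0,0],[0.94,-3.3,0,0,0,0],[0.94,-3.3,0,0,0,0],[0.94,-3.3,0,0,0,0],[0.94,-3.3,0,0,0,0],[0.94,-3.3,0,0,0,0],[0.94,-3.3,0,0,0,0],[0.9,-3.2,0,0,0,0]]]}}

```text
time_s: 20.33
ee_pos: [0.5488, 0.0939, 0.1279]
orientation: [-3.141, -0.001, -0.454]
contact_force: [0.1, 0.1, -0.4]
opening: 0.0849
```

Request:
{"op": "apply_moves", "data": {"motion": [[[0.4,-1.5,0,0,0,0],[0.1,-0.7,-0.5,0,0,0],[0,0,-1.5,0,0,0],[0,0,-1.5,0,0,0],[0,0,-0.5,0,0,0],[0,0,0,0,0,0],[0,0,0,0,0,0],[0,0,0,0,0,0]]]}}

```text
time_s: 21.0
ee_pos: [0.5539, 0.074, 0.0882]
orientation: [-3.141, -0.001, -0.453]
contact_force: [0.2, -0.4, -0.6]
opening: 0.085
```

```bash
python3 look.py pp 100 230 160 150 270 160 230 180
```

```text
21.1 [0.5541 0.0739 0.0885] [-3.141e+00 -2.000e-03 -4.530e-01] 0.08491134137639926
```

View pics/pp.png

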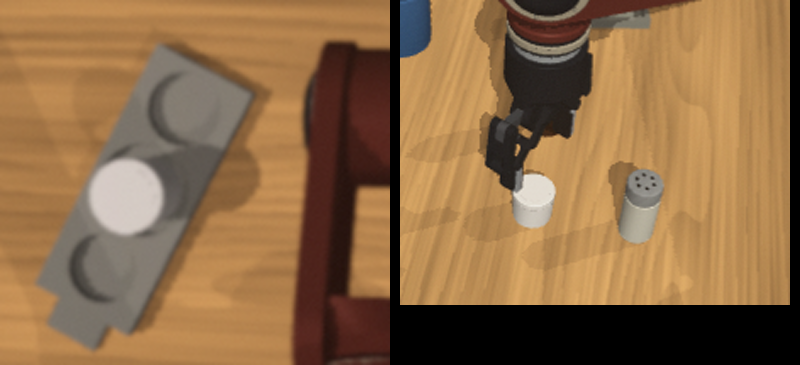

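Tub stands in the middle pocket and the gripper is above the pot. Next I lower to TCP 0.029 and close.

Request:
{"op": "apply_moves", "data": {"motion": [[[-0.1,-0.1,-1,0,0,0],[0,0,-1.5,0,0,0],[0,0,-1.5,0,0,0],[0,0,-1,0,0,0],[0,0,-0.6,0,0,0],[0,0,-0.35,0,0,0],[0,0,0,0,0,0],[0,0,0,0,0,0]]]}}

```text
time_s: 21.77
ee_pos: [0.5528, 0.0726, 0.0282]
orientation: [-3.141, -0.001, -0.454]
contact_force: [0.8, 0.4, 0.5]
opening: 0.085
```

Request:
{"op": "apply_moves", "data": {"motion": [[[0,0,0,0,0,0],[0,0,0,0,0,0],[0,0,0,0,0,0],[0,0,0,0,0,0],[0,0,0,0,0,0],[0,0,0,0,0,0],[0,0,0,0,0,0],[0,0,0,0,0,0]]], "grip": 3.5}}

```text
time_s: 22.43
ee_pos: [0.5534, 0.0726, 0.0289]
orientation: [-3.141, -0.002, -0.454]
contact_force: [-0.6, 0.4, 5.4]
opening: 0.0438
```

Request:
{"op": "apply_moves", "data": {"motion": [[[0,0,0.5,0,0,0],[0,0,1.5,0,0,0],[0,0,2,0,0,0],[0,0,2,0,0,0],[0,0,1.5,0,0,0],[0,0,0.5,0,0,0],[0,0,0,0,0,0],[0,0,0,0,0,0]]]}}

```text
time_s: 23.1
ee_pos: [0.5518, 0.0725, 0.1069]
orientation: [3.141, 0.001, -0.454]
contact_force: [-0.1, -0.3, -1.0]
opening: 0.0437
```

Request:
{"op": "apply_moves", "data": {"motion": [[[0,1.5,0,0,0,0],[-0.05,3.2,0,0,0,0],[-0.05,3.2,0,0,0,0],[-0.05,3.2,0,0,0,0],[-0.05,3.2,0,0,0,0],[-0.05,3.2,0,0,0,0],[-0.05,3.2,0,0,0,0],[0,2.2,0,0,0,0]]]}}

```text
time_s: 23.77
ee_pos: [0.5477, 0.3037, 0.1054]
orientation: [3.139, 0.003, -0.452]
contact_force: [1.2, -0.8, -1.0]
opening: 0.0437
```

Request:
{"op": "apply_moves", "data": {"motion": [[[0,0.6,0,0,0,0],[0,0,-1,0,0,0],[0,0,-1.5,0,0,0],[0,0,-1.5,0,0,0],[0,0,-1,0,0,0],[0,0,0,0,0,0],[0,0,0,0,0,0],[0,0,0,0,0,0]]]}}

```text
time_s: 24.43
ee_pos: [0.5497, 0.3071, 0.0579]
orientation: [-3.141, -0.0, -0.455]
contact_force: [0.2, 0.4, -0.2]
opening: 0.0439
```

```bash
python3 look.py pp2 100 230 160 150 270 340 230 140
```

```text
24.5333 [0.5503 0.3076 0.0589] [-3.14e+00 -1.00e-03 -4.54e-01] 0.043569298722896777
```

View pics/pp2.png

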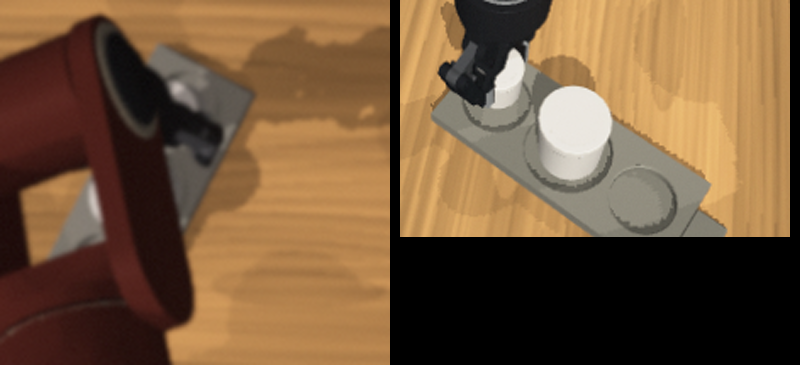

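Request:
{"op": "apply_moves", "data": {"motion": [[[-0.1,0,-0.4,0,0,0],[0,0,-0.7,0,0,0],[0,0,-0.7,0,0,0],[0,0,-0.4,0,0,0],[0,0,-0.2,0,0,0],[0,0,-0.15,0,0,0],[0,0,0,0,0,0],[0,0,0,0,0,0]]]}}

```text
time_s: 25.2
ee_pos: [0.5483, 0.3076, 0.0329]
orientation: [3.141, 0.001, -0.454]
contact_force: [-2.3, -1.6, 5.1]
opening: 0.0437
```

Touching the floor at +5 N, so I release and rise.

Request:
{"op": "apply_moves", "data": {"motion": [[[0,0,0,0,0,0],[0,0,0,0,0,0],[0,0,0,0,0,0],[0,0,0,0,0,0],[0,0,0,0,0,0],[0,0,0.8,0,0,0],[0,0,2,0,0,0],[0,0,2.5,0,0,0]]], "grip": 8.0}}

```text
time_s: 25.87
ee_pos: [0.5468, 0.3069, 0.0839]
orientation: [3.138, 0.003, -0.454]
contact_force: [0.9, 0.1, 1.2]
opening: 0.0798
```

Request:
{"op": "apply_moves", "data": {"motion": [[[0,0,3,0,0,0],[-0.6,-1.4,3,0,0,0],[-1.4,-3.1,0.5,0,0,0],[-1.4,-3.1,0,0,0,0],[-1.4,-3.1,0,0,0,0],[-1.4,-3.1,0,0,0,0],[-1.4,-3.1,0,0,0,0],[-1.4,-3.1,0,0,0,0]]]}}

```text
time_s: 26.53
ee_pos: [0.4577, 0.1064, 0.1509]
orientation: [-3.141, -0.001, -0.453]
contact_force: [1.3, -0.2, 0.1]
opening: 0.08
```

Request:
{"op": "apply_moves", "data": {"motion": [[[-1.0,-2.1,0,0,0,0],[-0.5,-1.1,0,0,0,0],[-0.1,-0.2,-0.5,0,0,0],[0,0,-1.5,0,0,0],[0,0,-1.5,0,0,0],[0,0,-0.5,0,0,0],[0,0,0,0,0,0],[0,0,0,0,0,0]]]}}

```text
time_s: 27.2
ee_pos: [0.4426, 0.0742, 0.1103]
orientation: [3.142, 0.001, -0.453]
contact_force: [0.2, 1.0, 0.3]
opening: 0.0797
```

```bash
python3 look.py sp 100 230 160 150 330 180 180 150
```

```text
27.3 [0.4432 0.074  0.1112] [-3.141e+00 -1.000e-03 -4.530e-01] 0.07996084911295553
```

View pics/sp.png

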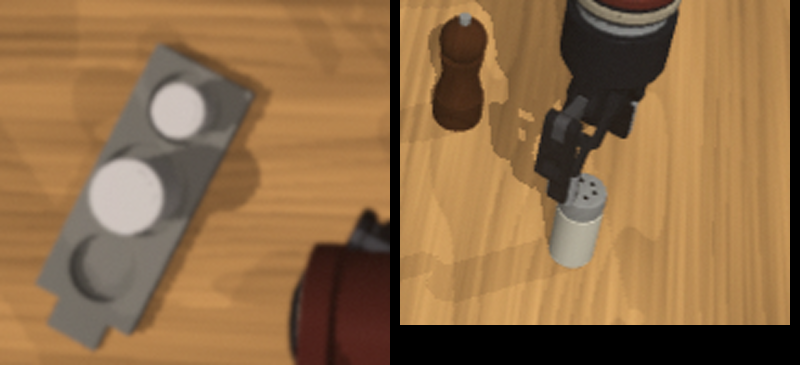

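Pot is in its pocket. Adjusting x by −2.5 mm, lowering to 0.05 over the shaker and gripping.

Request:
{"op": "apply_moves", "data": {"motion": [[[-0.25,0,-1,0,0,0],[0,0,-1.5,0,0,0],[0,0,-1.5,0,0,0],[0,0,-1.2,0,0,0],[0,0,-0.6,0,0,0],[0,0,-0.3,0,0,0],[0,0,0,0,0,0],[0,0,0,0,0,0]]]}}

```text
time_s: 27.97
ee_pos: [0.4404, 0.0736, 0.0498]
orientation: [-3.141, -0.001, -0.454]
contact_force: [0.4, 0.7, -0.4]
opening: 0.08
```

Request:
{"op": "apply_moves", "data": {"motion": [[[0,0,0,0,0,0],[0,0,0,0,0,0],[0,0,0,0,0,0],[0,0,0,0,0,0],[0,0,0,0,0,0],[0,0,0,0,0,0],[0,0,0,0,0,0],[0,0,0,0,0,0]]], "grip": 2.8}}

```text
time_s: 28.63
ee_pos: [0.4406, 0.0737, 0.0501]
orientation: [-3.141, -0.001, -0.454]
contact_force: [-0.8, 2.1, 6.6]
opening: 0.037
```

Request:
{"op": "apply_moves", "data": {"motion": [[[0,0,0.5,0,0,0],[0,0,1.5,0,0,0],[0,0,2.5,0,0,0],[0,0,3,0,0,0],[0,0,1.5,0,0,0],[0,0,0.5,0,0,0],[0,0,0,0,0,0],[0,0,0,0,0,0]]]}}

```text
time_s: 29.3
ee_pos: [0.439, 0.0735, 0.143]
orientation: [3.141, 0.002, -0.454]
contact_force: [-0.2, -0.9, -1.1]
opening: 0.0369
```

Request:
{"op": "apply_moves", "data": {"motion": [[[-0.15,1.5,0,0,0,0],[-0.32,3.2,0,0,0,0],[-0.32,3.2,0,0,0,0],[-0.32,3.2,0,0,0,0],[-0.32,3.2,0,0,0,0],[-0.32,3.2,0,0,0,0],[-0.32,3.2,0,0,0,0],[-0.32,3.2,0,0,0,0]]]}}

```text
time_s: 29.97
ee_pos: [0.4141, 0.3133, 0.1414]
orientation: [3.138, 0.003, -0.454]
contact_force: [0.6, -0.2, -0.5]
opening: 0.0368
```

Request:
{"op": "apply_moves", "data": {"motion": [[[-0.32,3.2,0,0,0,0],[-0.2,2,0,0,0,0],[-0.1,1,-1,0,0,0],[0,0,-1.5,0,0,0],[0,0,-1.5,0,0,0],[0,0,-1,0,0,0],[0,0,-0.5,0,0,0],[0,0,0,0,0,0]]]}}

```text
time_s: 30.63
ee_pos: [0.4082, 0.3733, 0.0863]
orientation: [3.137, 0.003, -0.454]
contact_force: [0.5, 0.1, -1.7]
opening: 0.0368
```

```bash
python3 look.py sp2 100 230 160 150 270 340 230 140
```

```text
30.7333 [0.4098 0.3743 0.089 ] [ 3.141  0.    -0.454] 0.03744305106199201
```

View pics/sp2.png

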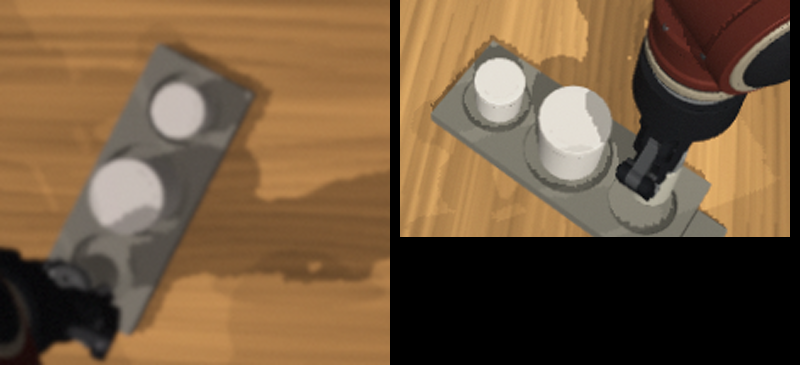

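Request:
{"op": "apply_moves", "data": {"motion": [[[0,0,-0.5,0,0,0],[0,0,-0.9,0,0,0],[0,0,-0.9,0,0,0],[0,0,-0.6,0,0,0],[0,0,-0.4,0,0,0],[0,0,-0.2,0,0,0],[0,0,0,0,0,0],[0,0,0,0,0,0]]]}}

```text
time_s: 31.4
ee_pos: [0.4099, 0.3747, 0.0542]
orientation: [-3.141, -0.0, -0.454]
contact_force: [-0.3, 0.6, -1.6]
opening: 0.0371
```

Still hanging at −1.6 N, so lowering 1 mm more.

Request:
{"op": "apply_moves", "data": {"motion": [[[0,0,-0.05,0,0,0],[0,0,-0.05,0,0,0],[0,0,0,0,0,0],[0,0,0,0,0,0],[0,0,0,0,0,0],[0,0,0,0,0,0],[0,0,0,0,0,0],[0,0,0,0,0,0]]]}}

```text
time_s: 32.07
ee_pos: [0.4101, 0.3747, 0.0541]
orientation: [-3.141, -0.0, -0.454]
contact_force: [-2.7, -1.4, 5.1]
opening: 0.0369
```

Request:
{"op": "apply_moves", "data": {"motion": [[[0,0,0,0,0,0],[0,0,0,0,0,0],[0,0,0,0,0,0],[0,0,0,0,0,0],[0,0,0,0,0,0],[0,0,0.8,0,0,0],[0,0,2,0,0,0],[0,0,2.5,0,0,0]]], "grip": 7.5}}

```text
time_s: 32.73
ee_pos: [0.4084, 0.3736, 0.1051]
orientation: [3.138, 0.002, -0.454]
contact_force: [0.4, 0.4, 0.1]
opening: 0.075
```

Request:
{"op": "apply_moves", "data": {"motion": [[[0,0,3,0,0,0],[0,0,3,0,0,0],[0,-1.5,3,0,0,0],[0,-3,2,0,0,0],[0,-3,0,0,0,0],[0,-3,0,0,0,0],[0,-3,0,0,0,0],[0,-3,0,0,0,0]]]}}

```text
time_s: 33.4
ee_pos: [0.4096, 0.2084, 0.2172]
orientation: [-3.141, -0.001, -0.453]
contact_force: [0.6, -1.3, 0.2]
opening: 0.0751
```

Request:
{"op": "apply_moves", "data": {"motion": [[[0,-3,0,0,0,0],[0,-3,0,0,0,0],[0,-3,0,0,0,0],[0,-3,0,0,0,0],[0,-2,0,0,0,0],[0,-1,0,0,0,0],[0,0,0,0,0,0],[0,0,0,0,0,0]]]}}

```text
time_s: 34.07
ee_pos: [0.4099, 0.0598, 0.2166]
orientation: [-3.141, -0.0, -0.455]
contact_force: [0.4, -0.4, 1.0]
opening: 0.0751
```

```bash
python3 look.py fin 100 230 160 150 270 340 230 140; python3 - <<'E'
from h import *
im=cv2.imread('pics/fin_top_full.png')
a=cv2.resize(im[240:380,105:215],None,fx=4,fy=4,interpolation=cv2.INTER_CUBIC)
b=cv2.resize(im[260:350,430:540],None,fx=4,fy=4,interpolation=cv2.INTER_CUBIC)
# expected outlines
def frame(o,yaw):
    c,s=np.cos(np.radians(yaw)),np.sin(np.radians(yaw)); return lambda l:(np.array([[c,-s],[s,c]])@np.array(l).T).T+o
FL=frame(np.array([.4787,.3414]),64.04); FS=frame(np.array([.5114,-.3289]),-169.3)
th=np.linspace(0,2*np.pi,40)
def draw(img,pts,z,x0,y0,col):
    p=w2px('top',np.c_[pts,np.full(len(pts),z)]); p=((p+.5-[x0,y0])*4).round().astype(np.int32); cv2.polylines(img,[p],True,col,1)
for y,r,h in((0,.031,.062),(.076,.019,.08),(-.078,.023,.04)):
    draw(a,FL(np.c_[r*np.cos(th),y+r*np.sin(th)]),h+.004,105,240,(0,255,0))
draw(b,FS(np.c_[.027*np.cos(th),.034+.027*np.sin(th)]),.054,430,260,(0,255,0))
draw(b,FS([(-.03,-.062),(.03,-.062),(.03,-.022),(-.03,-.022)]),.099,430,260,(0,255,0))
a=cv2.copyMakeBorder(a,0,0,0,10,0);b=cv2.copyMakeBorder(b,0,a.shape[0]-b.shape[0],0,0,0)
c=np.hstack([a,b]);cv2.imwrite('pics/chk.png',cv2.resize(c,(800,int(c.shape[0]*800/c.shape[1]))))
E
```

```text
34.1667 [0.4098 0.0605 0.2164] [-3.141  0.    -0.453] 0.07499569937152721
```

View pics/chk.png

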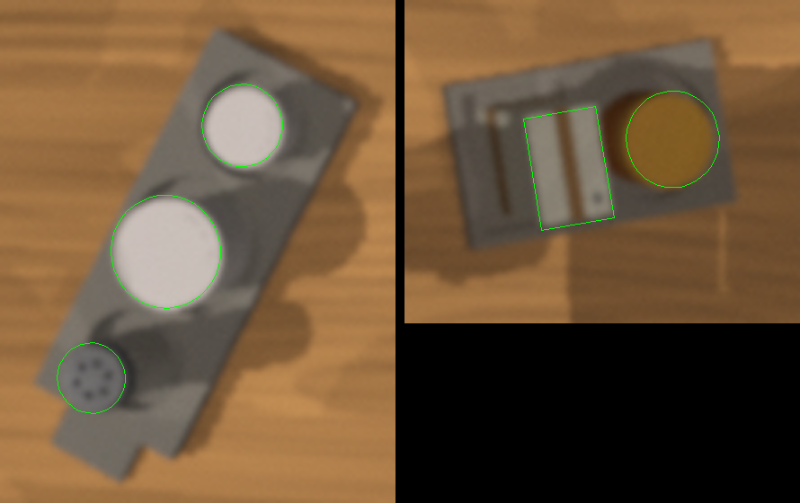

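View pics/fin_side_full.png

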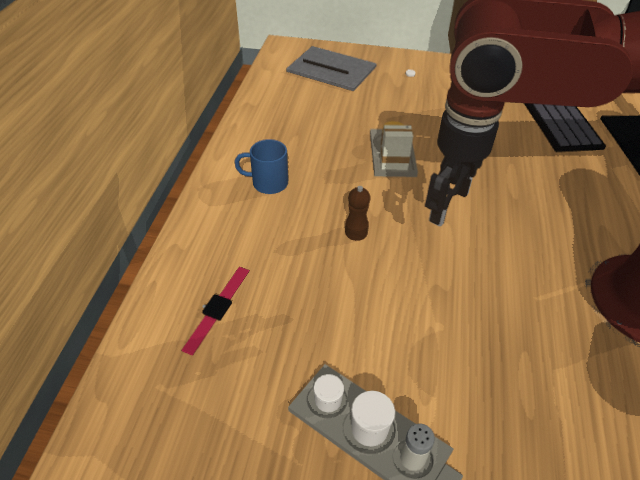

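View pics/fin_top_full.png

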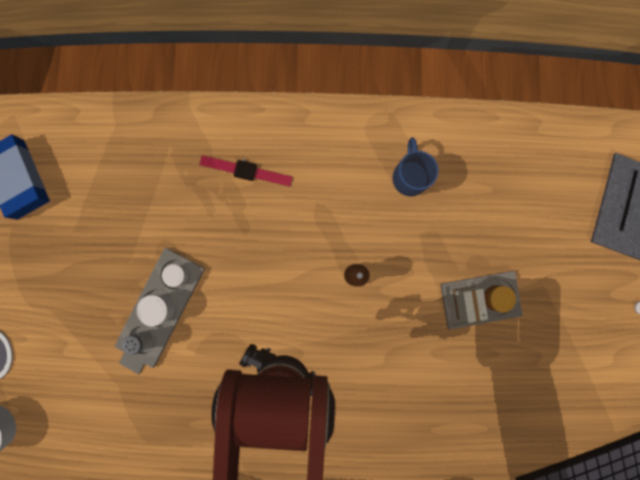

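All five tops match the outlines expected for centred, seated things to within about 1–2 px. The mill (357,275), mug (414,173) and watch (246,170) have not moved. Handing in.

```bash
python3 -c "
from plant import robot
print(robot.close_job())"
```

```text
the job is handed in; nothing more can be done
None
```

Both lunches are made up and the job is handed in at about 34 s of the 122 s allowed; the interface gives no verdict.

- **Long carrier:** the tub is in the middle pocket, the salt shaker in the pocket by the tab, and the sauce pot in the other end pocket.
- **Short carrier:** the drink carton is in the rectangular pocket and the honey jar in the round one.
- **Lowering:** each thing was lowered until the wrist force changed from carrying its weight to pushing up from the pocket floor. Then I released it and backed the gripper away. The carton and shaker each needed about 1 mm more after the first stop.
- **Final pictures:** in the top view all five tops match the outlines expected for things centred in their pockets, within about 1–2 px (2–4 mm). They look upright in both views, though the side view hides the jar behind the carton.
- **Bystanders:** the pepper mill, mug and watch are at the same pixels as at the start, and the gripper ended open and clear of everything.

Two checks did not agree perfectly. The top and side cameras differed by about 2–3 px, roughly the stated calibration error. The long carrier's corners fitted its model to about 2–3 mm. Both are small against the 13.5 mm tolerance.

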